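Eject a cleaned printing block and rack it to dry

ROBOT

A 6-joint arm with a two-finger parallel gripper is mounted at the origin on the work surface. World frame = base frame: x ahead of the robot, y to its left, z up, the work surface at z = 0. Lengths are in m, angles in rad, forces in N, time in s.
With the tool pointing down it reaches from about 0.4 to 0.825 m from the base axis. Payload 7 kg.
Tool frame: the origin (TCP) lies on the centre line of the jaws, within the pads' length; the fingertips stand 25 mm ahead of it and the grasp point (between the pads) lies 6 mm ahead of it; z points along the fingers, y is the direction in which the jaws open and shut (so a half turn about z gives the same grasp; the last joint's range is limited). The gripper opens to 88 mm and grips with 3 to 60 N. Pads are 19 mm wide; open, the fingers measure 130 mm over their backs; the gripper's body (78 mm by 193 mm) begins 47 mm behind the grasp point.
Start: joints at [-0.884, 0.359, 0.012, 0, -1.224, -0.288], TCP at [0.262, -0.622, 0.252] pointing down, gripper open.
Joint ranges: [-3.07, 3.07], [-1.43, 2.12], [-1.02, 1.25], [-3.03, 1.67], [-3.05, -0], [-3.03, 3.03]. Speed limits (rad/s): [2.39, 2.39, 3.01, 3.14, 3.14, 3.14].

INTERFACE

Orientations are given as [roll, pitch, yaw] about the fixed x, y, z axes, in that order (R = Rz(yaw) Ry(pitch) Rx(roll)).
In Python, from station import * gives the robot as it stands. The module is installed in compiled form; this text tells all that it offers.
- The arm moves only by the tool step_arm, never from a script. Its argument "commands" is text: rows parted by semicolons, each of 6 numbers parted by spaces: the shift along the tool's x, y, z in mm, then the turn, a rotation vector about the tool's x, y, z in rad. A call has 1 to 8 rows; each row shifts and turns the commanded pose from where the row before left it, along the tool's axes as they then stand; what a row does not reach is not made up. A row lasts 1/8 s, in which the tool goes at most 62.5 mm and 10.7 degrees, less where a joint would pass 70% of its speed; a pose out of reach is approached as far as the arm can. A call is refused whole if a number of a shift passes 62.5 or a number of a turn 0.188, either way. A call with a gripper value outside its range is refused whole. "jaw" is the finger opening in mm, from 0 to 87.6, set as the call begins (left out, the last holds). The fingers move at their own pace and stop on an object; "grip_force" is the grip in N (left out, the last holds). Time passes only in rows, so rows that do not move let the fingers close. It gives the time, the measured TCP pose, the force and the opening at its end, in the units of the state.
- get_state(): the state, without advancing time (a new reading comes with each control period).
- grab_frame(name): name is "scene" or "side" or "wrist"; returns a dict with "frame" (384x512x3 uint8, red, green, blue), "fovy" (degrees; the focal length in pixels is half the picture's height over the tangent of half this angle, whatever the lens; pixels are square), "cx", "cy" (the principal point, pixels), "rvec" (rotation vector, rad) and "tvec" (3), from world to camera coordinates, as OpenCV has them; the wrist camera has in their place "tool_from_camera" (4x4, takes a point from camera to tool coordinates, whose origin is the TCP and whose axes are the flange's). Camera axes: x right, y down, z forward; pixel columns grow to the right and rows downward; lengths in m; the calibration is good to about 2 mm. A picture is of the moment at which its call begins: read the wrist's pose just before it. There is no depth.
- job_done(): hands the job in, once; it reports no verdict.
Trained networks look in a picture, given as the dict that the camera call returned (one of the last four; its "shot" number tells which), for a name from the list of things; names that differ only in an ending like _2 or _b are one class to them, and where a whole thing is asked for, a point or a joint stands for the part that bears it (a point fixed in the world has none). Each returns a list of dicts, best first, with "conf" (0 to 1); they miss things now and then, are a little off and sometimes report something else, mostly with a low value. They report only what shows in the picture. A call takes as long as a camera call. They do not tell look-alikes from the thing itself.
- recognise(picture, name): "pixel" ([column, row] in pixels, amid what is visible of it).
The state is a dict: "t": time; "q": joint angles; "qd": joint speeds; "joint_efforts": joint torques, N m; "eef_pos": TCP position; "ee_rot": TCP orientation; "force": force on the tool from outside, world axes, zero at the start; "moment": the same for the moment, N m; "width": finger opening in m.
Only numpy, scipy, OpenCV 4.12 (cv2) and the standard library are available. Lean on these libraries where they do the work, as an engineer would, in place of code of your own. Each camera call takes 0.05 s, during which the arm holds its last target.

TASK

Reach in under the clear guard and push the long eject bar of the cleaning cradle fully home at its middle, evenly and without ramming it, so that the carved block rises out of its pit. Then lift the block out and set it down, without dropping it, in the middle of the empty bay of the drying rack, lengthwise along the bay, and let go. Leave the bar down and level, and do not disturb the other things.

Things in the scene. Friction and masses are not known exactly. Their poses are not given: they have to be found in the camera images.
- cradle: Block-cleaning cradle, fixed on the table: grey base plate 200 x 270 x 10 mm carrying a steel pit, a long eject bar beside it and a clear guard over the bar. Origin on the table directly under the middle of the bar; x points from the bar to the pit (roughly to the robot's right), y along the bar, z up.
- bar_foot (a point): Point on the table under the eject bar's middle, axes as the cradle. The bar: plain aluminium, level, 30 mm (x) by 200 mm (y), 12 mm thick, centred over this point. Its mount is shimmed by hand: the raised bar's top face lies anywhere from 44 to 52 mm above the table (not measured: feel for it).
- guard (a point): Middle of the underside of the clear guard strip, 46 mm (x) by 264 mm (y), 4 mm thick; 13 mm beyond the bar's middle in x, 135 mm above the table, so it hides the bar from straight above. Its 12 mm square posts stand at the far side (x +17, y +/-126 mm from here). Open towards cradle -x (roughly the robot's left): a tool leaned about 40 degrees from vertical, upper part back towards -x, gets under it.
- pit (a point): Centre of the pit's mouth, level with its rim 80 mm above the table, 110 mm beyond the bar's middle; axes as the cradle. The pit is 56 mm (x) by 116 mm (y) inside, walls 16 mm thick.
- eject_bar (a joint): Downward travel of the eject bar, m: 0 raised, 0.020 fully home on a hard stop. It moves stiffly (8 N of friction and up to about 4 N of load, more when moved fast) and stays where it is left. The ejector plate under the block rises 1.5 times as far, 30 mm at full travel.
- bar_rock (a joint): Rocking of the eject bar about its middle (axis along cradle x), rad: 0 level, positive when its +y end is higher; limits +/-0.13. A soft spring levels it; pushing well off the middle rocks it.
- block_mid (a point): Centre of the carved dark wood block (zigzag ridges on top), 50 mm (x) by 110 mm (y) by 45 mm high, about 0.17 kg; z up. At first it lies in the pit, its long side along cradle y, top 2 mm below the pit's rim, too tight for fingers; with the bar fully home its top stands 28 mm above the rim.
- bay: The empty one of the two bays of the wooden drying rack, fixed. Origin at the centre of the bay's floor (12 mm above the table); the bay is 102 mm (x) by 170 mm (y), z up, bounded in x by wooden ribs 8 mm wide and 10 mm high, open at its y ends. A block lies in it with its long side along y.
- dry_block_mid (a point): Centre of another carved block (ladder ridges), same size, lying loose in the other bay, 110 mm along x from the empty bay's centre to one or the other side, long side along the bay. To be left alone.
- pigment_jar_mid (a point): Centre of a closed pigment jar, 54 mm in diameter, 85 mm tall, standing loose beyond the gap between cradle and rack. To be left alone.
- brush: Brush lying loose beyond the cradle, 170 mm long. To be left alone.
- scraper: Spatula-like scraper lying loose beyond, 200 mm long. To be left alone.
- tin_cup: Metal cup standing loose near the robot, ahead and a little to the left, 76 mm wide, 85 mm tall; origin under its centre. To be left alone.
- old_block: Larger loose carved block, 70 x 140 x 50 mm, to the right of the cradle; origin under its centre. To be left alone.
- knife: Utility knife lying loose at the left of the rack, 150 mm long. To be left alone.
Things that resemble listed ones, but are neither listed nor needed, are in the scene too. Leave any red or turquoise look-alike of the part that bears block_mid alone.

How it is judged:
On the way, in this order (a step that is already met when the one before it is completed fails the run):
1. the eject bar is fully home and level (value of joint eject_bar above 0.0185 m and value of joint bar_rock between -0.035 and 0.035 rad), for 0.2 s.
2. the block is lifted clear of the pit (height (world z) of block_mid above 0.115 m), for 0.1 s.
3. the block is set on the empty bay's floor while still held (horizontal distance between block_mid and bay below 0.03 m and z of block_mid in the frame of bay below 0.03 m and contact force between the fingers and block above 0.5 N).
At the end, for the whole second after the job is handed in: The carved block lies flat, carved side up, at rest in the empty bay, its centre within 20 mm across and 25 mm along the bay of the bay's centre, its long side within 0.2 rad of the bay's; the eject bar is still down (at least 17 of 20 mm) and level within 0.035 rad (x of block_mid in the frame of bay between -0.02 and 0.02 m and y of block_mid in the frame of bay between -0.025 and 0.025 m and z of block_mid in the frame of bay between 0.019 and 0.026 m and angle between the y axis of block_mid and the y axis of bay, either way round below 0.2 rad and angle between block_mid's own z axis and vertical below 0.06 rad and linear speed of block below 0.01 m/s and value of joint eject_bar above 0.017 m and value of joint bar_rock between -0.035 and 0.035 rad); the robot touches nothing.
It fails at once if the eject bar is rocked by more than 0.08 rad (value of joint bar_rock above 0.08 rad or value of joint bar_rock below -0.08 rad).
It fails at once if the cradle or its bar is pushed with more than 40 N (contact force between any of the fingers, the arm and cradle above 40 N).
It fails at once if another thing is moved by more than 15 mm (distance of any of dry_block_mid, pigment_jar_mid, brush, scraper, tin_cup, old_block, knife from where it was at the start of the episode above 0.015 m).
It also fails if it takes over 51 s, if anything falls off the work surface, if the arm or the gripper's body presses on something with over 40 N, if the wrist force passes 120 N, or if a joint passes its speed limit or range.

## Working session

There is one attempt and no reset: what is moved stays moved. The work goes in short steps, Python scripts to look and compute and a tool call to move; the robot and the scene stay as the last step left them, time stands still between calls to the robot, and variables do not carry over. Pictures are saved under pics/ and viewed, and the job is handed in when it is done.

Besides the shell and the picture viewer there is one more tool, called after ">>>" as a command line: name --argument value ..., lists and objects as JSON in quotes. step_arm: Moves the arm, as the interface text tells. Its arguments: {"type":"object","properties":{"commands":{"type":"string"},"jaw":{"type":"number"},"grip_force":{"type":"number"}},"required":["commands"]}

```bash
mkdir -p pics
cat > h.py <<'E'
from station import *
import numpy as np, cv2
from scipy.spatial.transform import Rotation as R
def K(f):
    h=f["frame"].shape[0]; fl=h/2/np.tan(np.radians(f["fovy"])/2)
    return np.array([[fl,0,f["cx"]],[0,fl,f["cy"]],[0,0,1.]])
def pose(f,st=None):
    if "rvec" in f:
        Rm=cv2.Rodrigues(np.array(f["rvec"],float))[0]; return Rm,np.array(f["tvec"],float).reshape(3)
    T=np.eye(4); T[:3,:3]=R.from_euler('xyz',st["ee_rot"]).as_matrix(); T[:3,3]=st["eef_pos"]
    M=np.linalg.inv(T@np.array(f["tool_from_camera"])); return M[:3,:3],M[:3,3]
def ray(f,px,z,st=None):
    Rm,t=pose(f,st); d=Rm.T@np.linalg.inv(K(f))@np.array([px[0],px[1],1.]); c=-Rm.T@t
    return c+d*(z-c[2])/d[2]
def proj(f,P,st=None):
    Rm,t=pose(f,st); p=(Rm@np.atleast_2d(P).T).T+t; p=p@K(f).T; return p[:,:2]/p[:,2:]
def save(f,n): cv2.imwrite("pics/"+n,f["frame"][:,:,::-1])
E
python3 - <<'E'
from h import *
import pickle
s=get_state();print(s)
for n in ("scene","side","wrist"):
    f=grab_frame(n);save(f,n+"0.png");pickle.dump((f,s),open(n+"0.pkl","wb"))
    print(n,{k:v for k,v in f.items() if k!="frame"})
    for m in ["cradle","eject_bar","block_mid","bay","dry_block_mid","pigment_jar_mid","tin_cup","old_block"]:
        try: print(m,[(np.round(r["pixel"]).tolist(),round(r["conf"],2)) for r in recognise(f,m)])
        except Exception as e: print(m,e)
E
```

```text
{'t': 0.0, 'q': array([-8.83907648e-01,  3.59399450e-01,  1.10687678e-02, -3.97319539e-04,
       -1.22407617e+00, -2.88088209e-01]), 'qd': array([-1.79228932e-03, -7.47544175e-05, -7.46250644e-04,  4.73932012e-05,
        1.47406339e-03, -2.78628269e-03]), 'joint_efforts': array([ 7.97143207e-05, -5.82714200e+01,  2.93051541e+01,  6.99694142e+00,
        6.72103168e-03, -1.69092427e-04]), 'eef_pos': array([ 0.26192653, -0.62162776,  0.25061033]), 'ee_rot': array([ 3.13994237e+00, -9.95226448e-05, -2.74292742e+00]), 'force': array([ 0.31896273,  0.11491816, -0.27957438]), 'moment': array([0.01680669, 0.01955658, 0.03410391]), 'width': 0.08749570010346878}
scene {'fovy': 45.894228588317084, 'cx': 257.535737831541, 'cy': 194.447065394801, 'rvec': array([ 1.2402599 ,  2.52972996, -0.70357051]), 'tvec': array([ 0.31343941, -0.30895235,  1.77959549]), 'shot': 1}
cradle [([225.0, 172.0], 0.95), ([347.0, 234.0], 0.36)]
eject_bar [([235.0, 180.0], 0.63)]
block_mid [([188.0, 128.0], 0.94), ([216.0, 154.0], 0.84), ([190.0, 100.0], 0.75), ([239.0, 113.0], 0.58), ([270.0, 211.0], 0.56)]
bay [([2
[... 634 characters left out ...]
]
tin_cup [([262.0, 241.0], 0.63), ([273.0, 184.0], 0.43)]
old_block [([309.0, 130.0], 0.74)]
wrist {'fovy': 63.42260090541681, 'cx': 260.1435178404834, 'cy': 192.80568269433036, 'tool_from_camera': array([[ 2.52831801e-04, -9.65925036e-01, -2.58821870e-01,
         7.02466426e-02],
       [ 9.99999840e-01,  3.75121618e-04, -4.23100261e-04,
        -5.68892168e-04],
       [ 5.05772814e-04, -2.58821722e-01,  9.65924977e-01,
        -1.33075215e-01],
       [ 0.00000000e+00,  0.00000000e+00,  0.00000000e+00,
         1.00000000e+00]]), 'shot': 3}
cradle []
eject_bar []
block_mid [([350.0, 303.0], 0.92), ([321.0, 223.0], 0.72)]
bay []
dry_block_mid []
pigment_jar_mid []
tin_cup []
old_block []
```

Run:
```python
import cv2
for n,(x,y,w,h) in {"scene":(120,60,300,225),"side":(150,80,240,180)}.items():
    im=cv2.imread(f"pics/{n}0.png")[y:y+h,x:x+w]; cv2.imwrite(f"pics/{n}0c.png",cv2.resize(im,(800,600),interpolation=cv2.INTER_CUBIC))
```

```text
(no output)
```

View pics/scene0c.png

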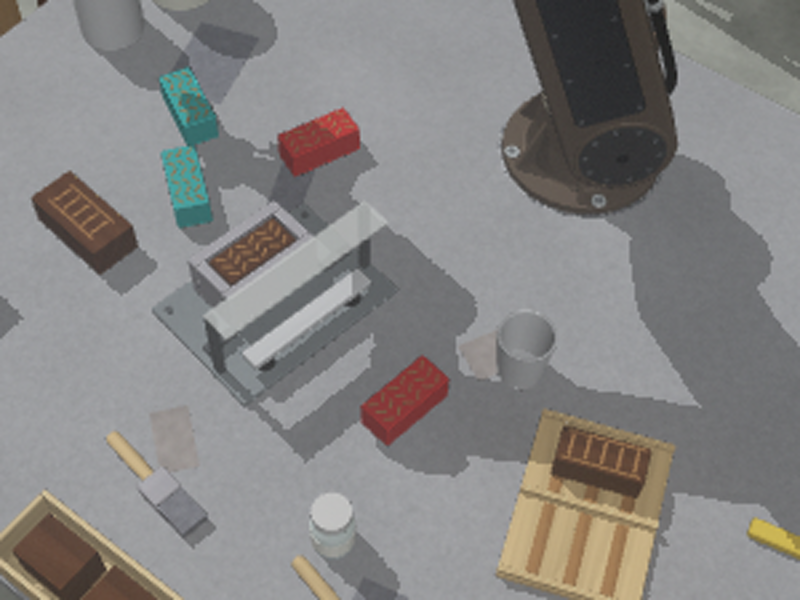

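View pics/side0c.png

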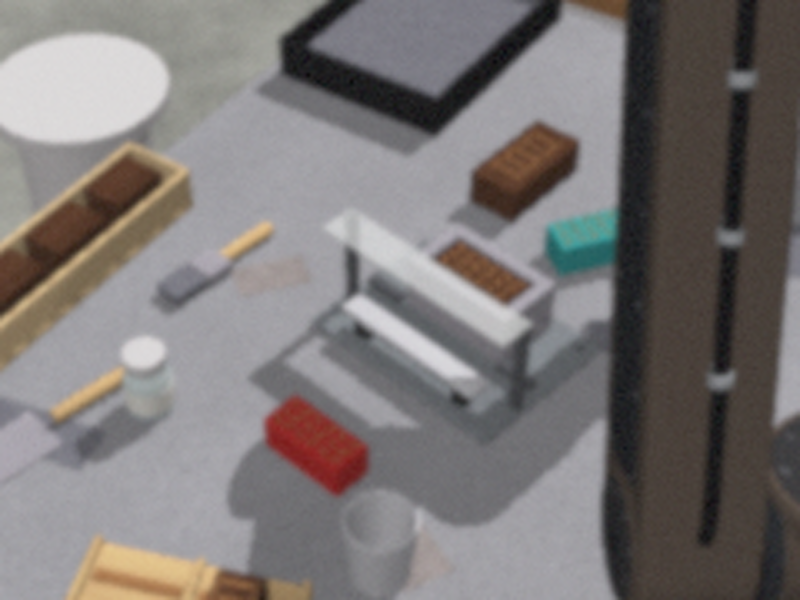

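View pics/wrist0.png

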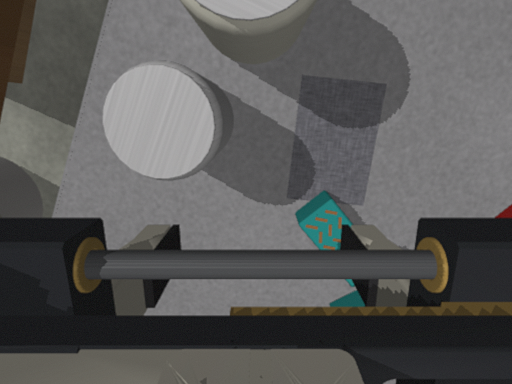

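View pics/scene0.png

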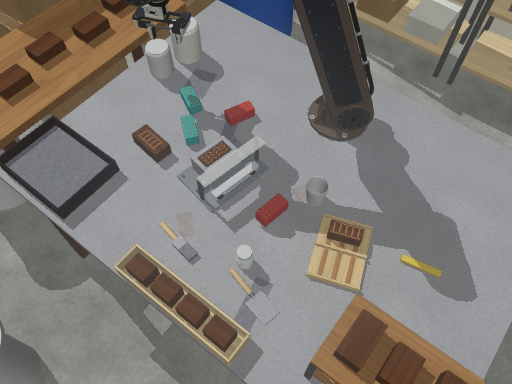

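Run:
```python
import cv2
for n,m,(x,y,w,h) in [("scene","a",(170,125,108,81)),("scene","b",(295,205,88,90//88*88*3//4)),("side","a",(235,135,100,75))]:
    im=cv2.imread(f"pics/{n}0.png")[y:y+h,x:x+w]; s=800/w; im=cv2.resize(im,(800,int(h*s)),interpolation=cv2.INTER_CUBIC)
    for g in range(0,w,10): cv2.putText(im,str(x+g),(int((g+.5)*s),10),0,.4,(0,0,255),1); cv2.line(im,(int((g+.5)*s),12),(int((g+.5)*s),20),(0,0,255),1)
    for g in range(0,h,10): cv2.putText(im,str(y+g),(0,int((g+.5)*s)),0,.4,(0,0,255),1)
    cv2.imwrite(f"pics/{n}_{m}.png",im)
```

```text
(no output)
```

View pics/scene_a.png

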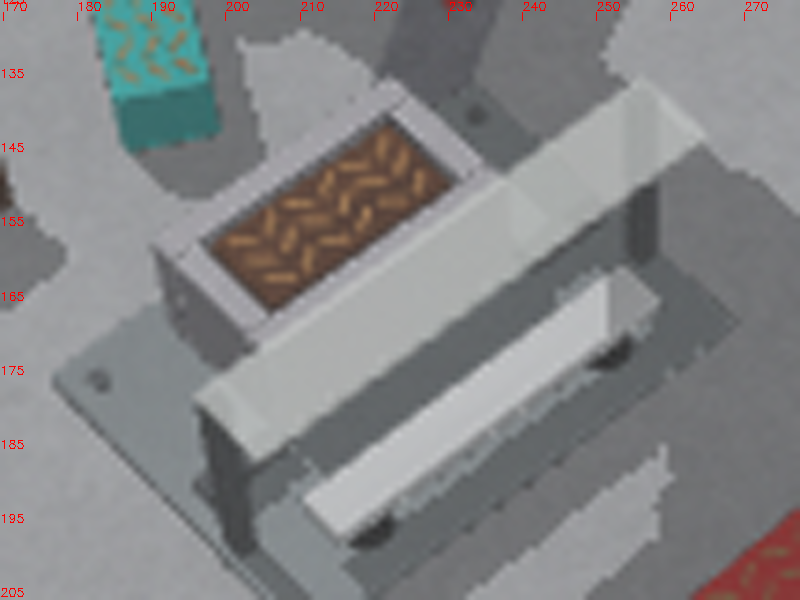

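View pics/scene_b.png

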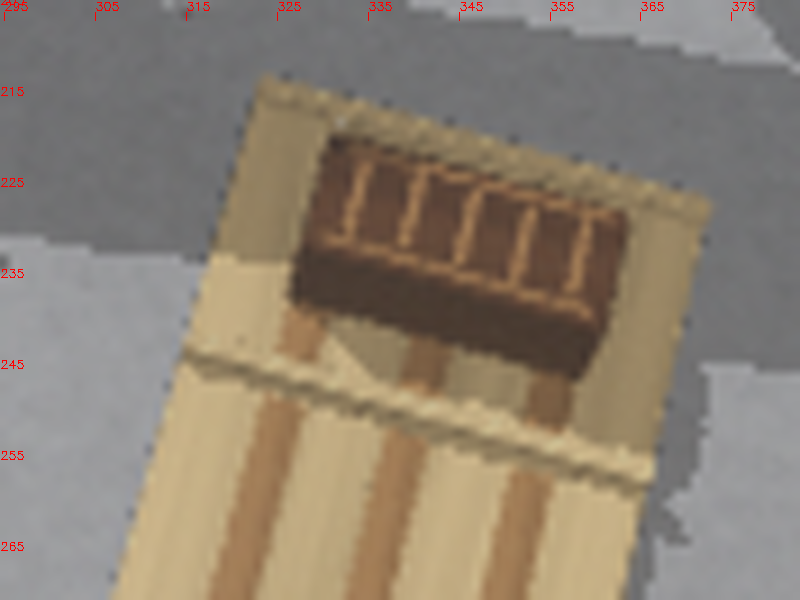

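View pics/side_a.png

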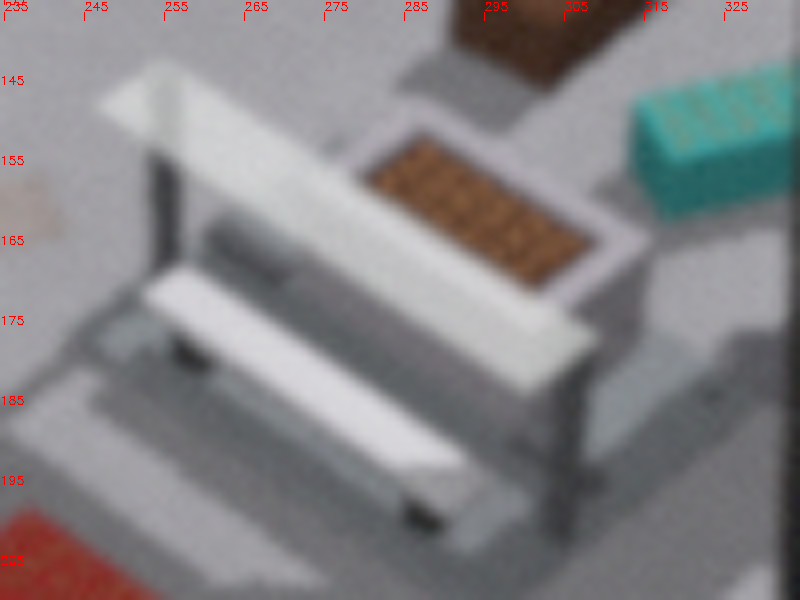

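```bash
cat > fit.py <<'E'
from h import *
import pickle
from scipy.optimize import least_squares
G=[((36,-132),139),((-10,-132),139),((-10,132),139),((36,132),139)]
sc=[((642,77),(36,-132,139)),((708,137),(-10,-132,139)),((247,462),(-10,132,139)),((195,397),(36,132,139)),
((390,80),(154,-74,80)),((490,160),(66,-74,80)),((152,243),(154,74,80)),((388,114),(138,-58,80)),((455,180),(82,-58,80)),((203,240),(138,58,80)),((270,313),(82,58,80))]
sd=[((165,60),(36,132,139)),((97,103),(-10,132,139)),((597,345),(36,-132,139)),((528,392),(-10,-132,139)),
((422,130),(138,58,80)),((597,243),(138,-58,80)),((540,287),(82,-58,80)),((415,97),(154,74,80)),((652,240),(154,-74,80))]
fs=pickle.load(open("scene0.pkl","rb"))[0];fd=pickle.load(open("side0.pkl","rb"))[0]
A=[(np.array(p)/7.407+[169.5,124.5],q) for p,q in sc];B=[(np.array(p)/8+[234.5,134.5],q) for p,q in sd]
def W(v,q):
    q=np.array(q)/1000.;c,s=np.cos(v[2]),np.sin(v[2]);return np.c_[v[0]+c*q[:,0]-s*q[:,1],v[1]+s*q[:,0]+c*q[:,1],q[:,2]]
def res(v,sets): return np.concatenate([(proj(f,W(v,[q for _,q in S]))-[p for p,_ in S]).ravel() for f,S in sets])
for sets in ([(fs,A)],[(fd,B)],[(fs,A),(fd,B)]):
    r=least_squares(res,[0.5,-.3,-1.57],args=(sets,)); print(r.x,np.abs(r.fun).max(),np.round(r.fun,1).tolist())
E
python3 fit.py
python3 - <<'E'
import cv2
for n,m,(x,y,w,h) in [("scene","r",(295,205,110,90))]:
    im=cv2.imread(f"pics/{n}0.png")[y:y+h,x:x+w]; im=cv2.resize(im,(w*6,h*6),interpolation=cv2.INTER_CUBIC)
    cv2.imwrite(f"pics/{n}_{m}.png",im)
E
```

```text
[ 0.4942576  -0.1143397  -1.74681767] 2.811284862787261 [-0.3, -0.3, -0.1, -0.4, 1.2, -0.0, -0.7, -0.2, -0.2, -1.0, 2.3, 2.8, -0.8, -0.5, -0.5, -0.6, 0.6, -0.1, -1.2, 0.1, -0.1, 0.1]
[ 0.49266338 -0.11370411 -1.7461821 ] 1.575790125042488 [-0.3, 0.1, -0.6, 0.5, 0.1, -0.9, -0.1, 0.1, -0.0, -0.6, 1.3, -0.4, -1.5, 1.6, 0.5, -0.3, 0.5, -0.1]
[ 0.49364557 -0.11433463 -1.74657291] 2.700892940250668 [-0.2, -0.4, -0.0, -0.6, 1.3, -0.1, -0.6, -0.3, -0.1, -1.1, 2.4, 2.7, -0.7, -0.6, -0.4, -0.7, 0.7, -0.3, -1.1, 0.0, -0.0, 0.0, -0.4, -0.1, -0.7, 0.3, -0.1, -1.1, -0.2, -0.2, -0.1, -0.8, 1.1, -0.6, -1.6, 1.4, 0.4, -0.5, 0.3, -0.3]
```

View pics/scene_r.png

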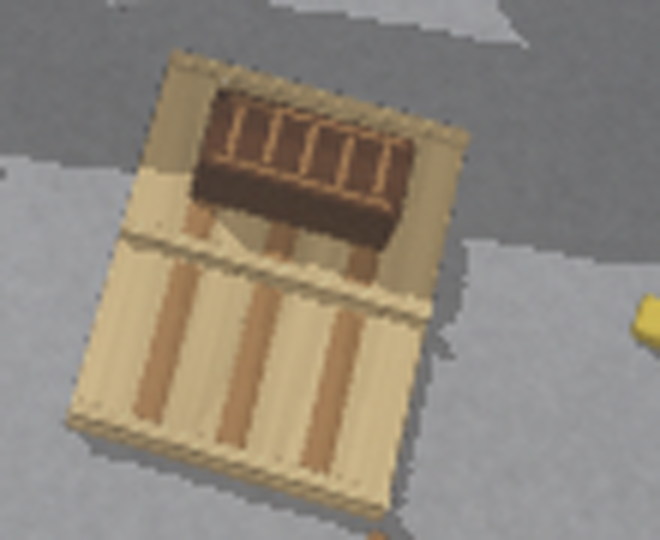

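Run:
```python
from h import *
import pickle
fs=pickle.load(open("scene0.pkl","rb"))[0]
px=[(175,50),(470,130),(68,420),(385,510)]
P=[ray(fs,np.array(p)/6+[294.5,204.5],.022)[:2] for p in px]
print(np.round(P,4)); d=lambda a,b:round(float(np.linalg.norm(P[a]-P[b])),4)
print(d(0,1),d(2,3),d(0,2),d(1,3))
u=(P[2]-P[0]+P[3]-P[1]);u/=np.linalg.norm(u);v=(P[1]-P[0]+P[3]-P[2]);v/=np.linalg.norm(v);print(u,v,u@v)
c=np.mean(P,0);print(c,c+.055*u, "yaw of v",np.arctan2(v[1],v[0]))
for i,n,z in [((216,154),'b',.07),((345,232),'d',.05),((242,259),'j',.08),((316,191),'cup',.085),((270,211),'red',.045),((239,113),'red2',.045),((190,128),'t',.045)]:
  print(n,np.round(ray(fs,i,z),3))
```

```text
[[0.4085 0.202 ]
 [0.3508 0.3587]
 [0.6264 0.2793]
 [0.5671 0.4351]]
0.1671 0.1667 0.2312 0.2294
[0.94272639 0.33356702] [-0.3505284  0.9365521] -0.018049474996476866
[0.4881964  0.31878137] [0.54004635 0.33712756] yaw of v 1.9289315687455286
b [ 0.469 -0.218  0.07 ]
d [0.44  0.301 0.05 ]
j [0.726 0.106 0.08 ]
cup [0.389 0.149 0.085]
red [0.524 0.062 0.045]
red2 [ 0.256 -0.288  0.045]
t [ 0.424 -0.386  0.045]
```

```bash
cat > plan.py <<'E'
from h import *
import sys
C=np.array([0.4936,-0.1143]);YAW=-1.7466
def cr(x,y,z):
    x,y,z=x/1e3,y/1e3,z/1e3;c,s=np.cos(YAW),np.sin(YAW);return np.array([C[0]+c*x-s*y,C[1]+s*x+c*y,z])
def down(yaw,lean=0): return R.from_euler('xyz',[np.pi,0,yaw])*R.from_rotvec([0,lean,0])
def rows(P,Rt,n=None,st=None,maxmm=55,maxr=.17):
    st=st or get_state();p=np.array(st["eef_pos"]);r=R.from_euler('xyz',st["ee_rot"])
    D=P-p;rv=(r.inv()*Rt).as_rotvec()
    N=n or int(max(np.ceil(np.linalg.norm(D)*1e3/maxmm),np.ceil(np.linalg.norm(rv)/maxr),1))
    print("t",st["t"],"p",p.round(4),"N",N,"dist",np.linalg.norm(D).round(4),"rot",rv.round(3))
    for k in range(N):
        rk=r*R.from_rotvec(rv*k/N); s=rk.inv().apply(D/N)*1e3
        print(" ".join(f"{v:.1f}" for v in s)," ".join(f"{v:.4f}" for v in rv/N),end=";\n")
E
python3 -c "
from plan import *
rows(cr(-140,0,270),down(YAW))"
```

```text
t 1.35 p [ 0.2621 -0.622   0.2516] N 13 dist 0.6947 rot [ 0.    -0.    -0.996]
-37.4 38.1 -1.4 0.0000 -0.0000 -0.0766;
-40.2 35.1 -1.4 0.0000 -0.0000 -0.0766;
-42.8 32.0 -1.4 0.0000 -0.0000 -0.0766;
-45.1 28.6 -1.4 0.0000 -0.0000 -0.0766;
-47.2 25.0 -1.4 0.0000 -0.0000 -0.0766;
-49.0 21.4 -1.4 0.0000 -0.0000 -0.0766;
-50.5 17.5 -1.4 0.0000 -0.0000 -0.0766;
-51.7 13.6 -1.4 0.0000 -0.0000 -0.0766;
-52.5 9.6 -1.4 0.0000 -0.0000 -0.0766;
-53.1 5.6 -1.4 0.0000 -0.0000 -0.0766;
-53.4 1.5 -1.4 0.0000 -0.0000 -0.0766;
-53.4 -2.6 -1.4 0.0000 -0.0000 -0.0766;
-53.0 -6.7 -1.4 0.0000 -0.0000 -0.0766;
```

>>> step_arm --commands "-37 38 -3 0 0 -0.077; -40 35 -3 0 0 -0.077; -43 32 -3 0 0 -0.077; -45 29 -3 0 0 -0.077; -47 25 -2 0 0 -0.077; -49 21 -1 0 0 -0.077; -50 17 -1 0 0 -0.077; -52 14 -1 0 0 -0.077" --jaw 0

```text
t: 2.35
eef_pos: [0.419, -0.2237, 0.269]
ee_rot: [-3.141, 0.0, -2.124]
force: [0.1, 0.7, 0.6]
width: 0.0136
```

```bash
python3 -c "
from plan import *
rows(cr(-140,0,270),down(YAW))"
```

```text
t 2.35 p [ 0.419  -0.2237  0.269 ] N 5 dist 0.2663 rot [-0.001  0.    -0.378]
-52.5 9.1 -0.2 -0.0002 0.0000 -0.0755;
-53.0 5.2 -0.2 -0.0002 0.0000 -0.0755;
-53.2 1.1 -0.2 -0.0002 0.0000 -0.0755;
-53.2 -2.9 -0.2 -0.0002 0.0000 -0.0755;
-52.8 -6.9 -0.2 -0.0002 0.0000 -0.0755;
```

>>> step_arm --commands "-52 9 0 0 0 -0.075; -53 5 0 0 0 -0.075; -53 1 0 0 0 -0.075; -53 -3 0 0 0 -0.075; -53 -7 0 0 0 -0.076; 0 0 0 0 0.157 0; 0 0 0 0 0.157 0; 0 0 0 0 0.157 0"

```text
t: 3.35
eef_pos: [0.5191, 0.0212, 0.2694]
ee_rot: [-3.139, -0.475, -1.751]
force: [-0.0, 0.1, -0.5]
width: 0.0
```

>>> step_arm --commands "0 0 0 0 0.157 0; 0 0 0 0 0.157 0; 0 0 0 0 0 0"

```text
t: 3.72
eef_pos: [0.5187, 0.0217, 0.2665]
ee_rot: [3.137, -0.79, -1.745]
force: [-0.6, -0.2, 0.4]
width: 0.0003
```

Run:
```python
from plan import *
import pickle
L=np.pi/4
s=get_state();f=grab_frame("wrist");save(f,"w1.png");pickle.dump((f,s),open("w1.pkl","wb"));print(s["q"].round(2),s["force"])
u=np.sqrt(.5)*25
# tip 65 back along axis from contact (1.7,54.7) +4 up
rows(cr(1.7-46-u,0,58.7+46+u),down(YAW,L))
im=f["frame"][:,:,::-1].copy()
for q in [(-10,-132,135),(-10,132,135),(36,132,139),(36,-132,139),(-15,-100,48),(-15,100,48),(15,100,48),(15,-100,48),(-15,0,48),(15,0,48),(66,0,80)]:
    p=proj(f,cr(*q),s)[0]; cv2.circle(im,tuple(int(round(v)) for v in p),3,(0,0,255),1)
cv2.imwrite("pics/w1o.png",im)
```

```text
[ 0.72  0.34 -0.4   0.46 -1.51 -1.09] [-0.60246499 -0.19238382  0.3641548 ]
t 3.775 p [0.5188 0.0214 0.2674] N 3 dist 0.1637 rot [ 0.003 -0.001 -0.001]
-16.3 0.2 52.1 0.0011 -0.0003 -0.0002;
-16.3 0.2 52.1 0.0011 -0.0003 -0.0002;
-16.3 0.3 52.1 0.0011 -0.0003 -0.0002;
```

View pics/w1o.png

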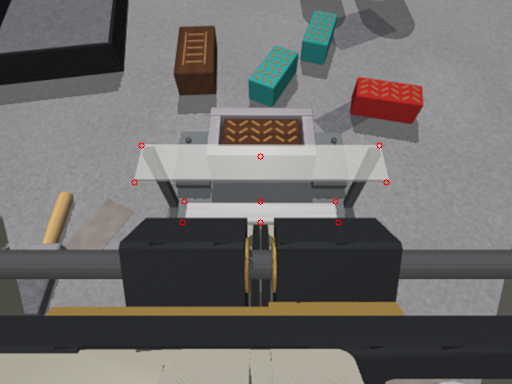

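>>> step_arm --commands "-16 0 42 0 0 0; -16 0 42 0 0 0; -16 0 42 0 0 0; 0 0 20 0 0 0; 0 0 0 0 0 0"

```text
t: 4.4
eef_pos: [0.5058, -0.0487, 0.1315]
ee_rot: [3.141, -0.784, -1.753]
force: [-0.6, 0.6, -0.5]
width: 0.0006
```

Run:
```python
from plan import *
L=np.pi/4
s=get_state();f=grab_frame("wrist");save(f,"w2.png");print(s["force"],s["width"])
f=grab_frame("side");cv2.imwrite("pics/s2.png",cv2.resize(f["frame"][100:250,170:370,::-1],(800,600),interpolation=cv2.INTER_CUBIC))
u=np.sqrt(.5)*25
rows(cr(1.7-u,0,60+u),down(YAW,L))
```

```text
[-0.61025877  0.63208262 -0.5077762 ] 0.0006468741299490014
t 4.5 p [ 0.5072 -0.0471  0.1325] N 2 dist 0.076 rot [ 0.002  0.003 -0.005]
-0.7 0.7 38.0 0.0010 0.0014 -0.0024;
-0.7 0.8 38.0 0.0010 0.0014 -0.0024;
```

View pics/s2.png

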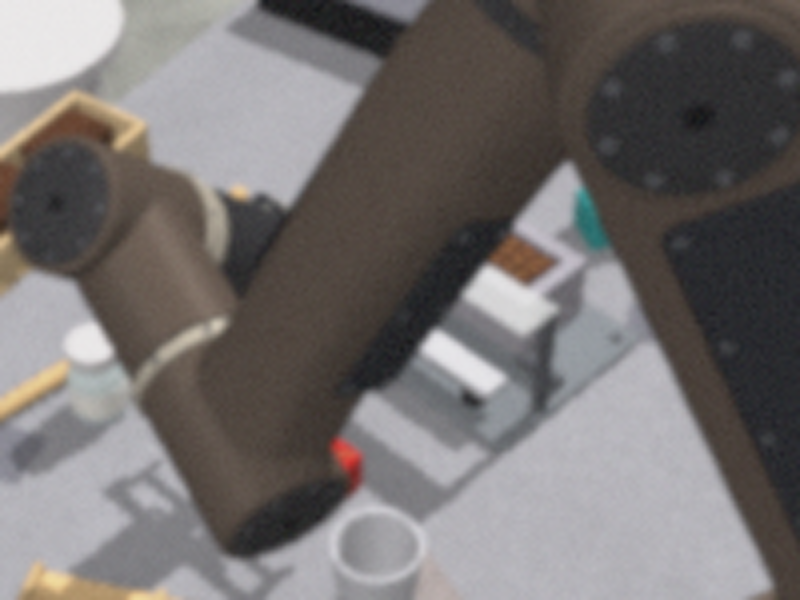

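View pics/w2.png

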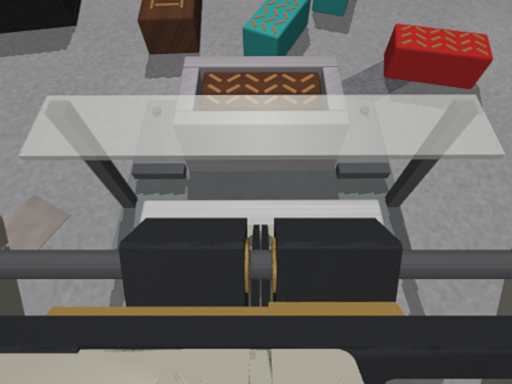

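>>> step_arm --commands "0 0.7 33 0 0 0; 0 0.7 33 0 0 0; 0 0 0 0 0 0"

```text
t: 4.88
eef_pos: [0.4961, -0.0939, 0.0848]
ee_rot: [3.141, -0.785, -1.752]
force: [-0.2, -0.1, 0.6]
width: 0.0004
```

Run:
```python
from plan import *
L=np.pi/4
s=get_state();print(s["force"],s["q"].round(2))
f=grab_frame("scene");cv2.imwrite("pics/s3.png",cv2.resize(f["frame"][90:270,160:400,::-1],(800,600),interpolation=cv2.INTER_CUBIC))
u=np.sqrt(.5)*25
rows(cr(1.7-u,0,60+u),down(YAW,L))
```

```text
[-0.18268593 -0.08428387  0.61493779] [ 0.55  0.48 -0.76  0.66 -1.03 -1.28]
t 4.925 p [ 0.4972 -0.0929  0.0854] N 1 dist 0.0097 rot [ 0.002  0.001 -0.004]
-1.4 -0.2 9.6 0.0025 0.0011 -0.0039;
```

View pics/s3.png

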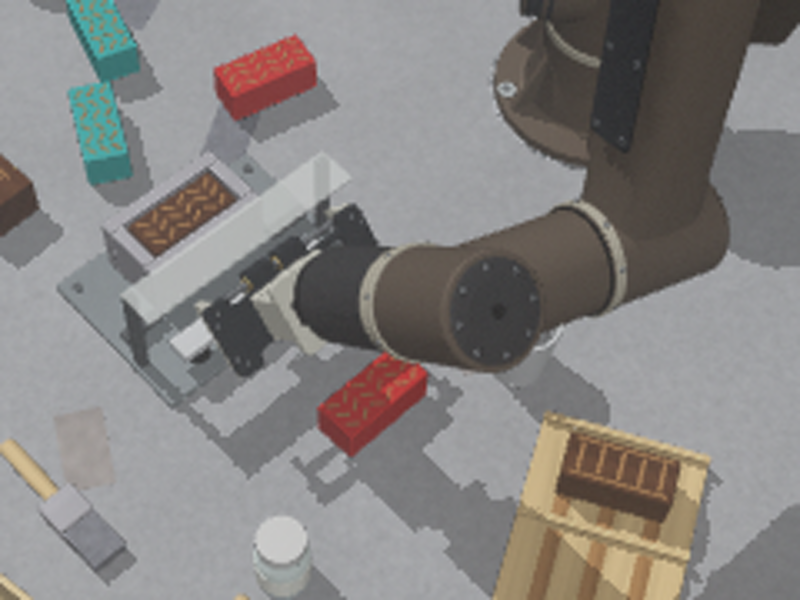

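>>> step_arm --commands "0 0 5 0 0 0; 0 0 4 0 0 0; 0 0 0 0 0 0"

```text
t: 5.3
eef_pos: [0.4956, -0.0992, 0.0784]
ee_rot: [-3.141, -0.785, -1.751]
force: [0.3, -0.1, -0.4]
width: 0.0006
```

>>> step_arm --commands "-0.7 0 0.7 0 0 0; -0.7 0 0.7 0 0 0; 0 0 0 0 0 0"

```text
t: 5.68
eef_pos: [0.4955, -0.0992, 0.0763]
ee_rot: [3.141, -0.785, -1.751]
force: [-0.1, 0.3, -0.5]
width: 0.0006
```

>>> step_arm --commands "-0.7 0 0.7 0 0 0; -0.7 0 0.7 0 0 0; 0 0 0 0 0 0"

```text
t: 6.05
eef_pos: [0.4954, -0.0994, 0.0743]
ee_rot: [3.141, -0.785, -1.751]
force: [-0.8, 0.6, 0.3]
width: 0.0002
```

>>> step_arm --commands "-0.7 0 0.7 0 0 0; -0.7 0 0.7 0 0 0; 0 0 0 0 0 0"

```text
t: 6.42
eef_pos: [0.4955, -0.0993, 0.0723]
ee_rot: [3.142, -0.785, -1.751]
force: [0.3, 1.0, -0.8]
width: 0.0003
```

>>> step_arm --commands "-0.7 0 0.7 0 0 0; -0.7 0 0.7 0 0 0; 0 0 0 0 0 0"

```text
t: 6.8
eef_pos: [0.4954, -0.0993, 0.0703]
ee_rot: [3.141, -0.785, -1.751]
force: [-0.2, -0.0, -0.8]
width: 0.0003
```

>>> step_arm --commands "-0.7 0 0.7 0 0 0; -0.7 0 0.7 0 0 0; 0 0 0 0 0 0"

```text
t: 7.18
eef_pos: [0.4956, -0.0994, 0.069]
ee_rot: [-3.141, -0.786, -1.751]
force: [-1.3, 1.5, 5.4]
width: 0.0001
```

>>> step_arm --commands "-0.7 0 0.7 0 0 0; -0.7 0 0.7 0 0 0; 0 0 0 0 0 0"

```text
t: 7.55
eef_pos: [0.4956, -0.0994, 0.0671]
ee_rot: [-3.141, -0.786, -1.751]
force: [-1.5, 2.0, 6.8]
width: 0.0002
```

>>> step_arm --commands "-0.7 0 0.7 0 0 0; -0.7 0 0.7 0 0 0; 0 0 0 0 0 0"

```text
t: 7.92
eef_pos: [0.4956, -0.0994, 0.0652]
ee_rot: [-3.141, -0.786, -1.751]
force: [-1.0, 1.6, 7.1]
width: 0.0004
```

Run:
```python
from plan import *
s=get_state();print(s["force"],s["moment"],s["joint_efforts"].round(1))
f=grab_frame("wrist");save(f,"w4.png")
f=grab_frame("side");cv2.imwrite("pics/s4.png",cv2.resize(f["frame"][130:220,230:350,::-1],(800,600),interpolation=cv2.INTER_CUBIC))
```

```text
[-0.97351378  1.55619914  7.09243334] [ 0.93590535  0.27604243 -0.39179581] [ -0.7 -49.   11.2   1.7  -0.8  -0. ]
```

View pics/w4.png

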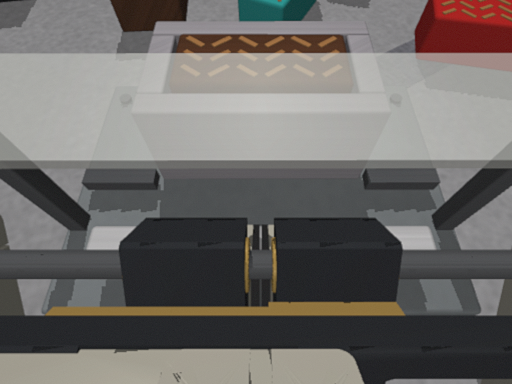

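View pics/s4.png

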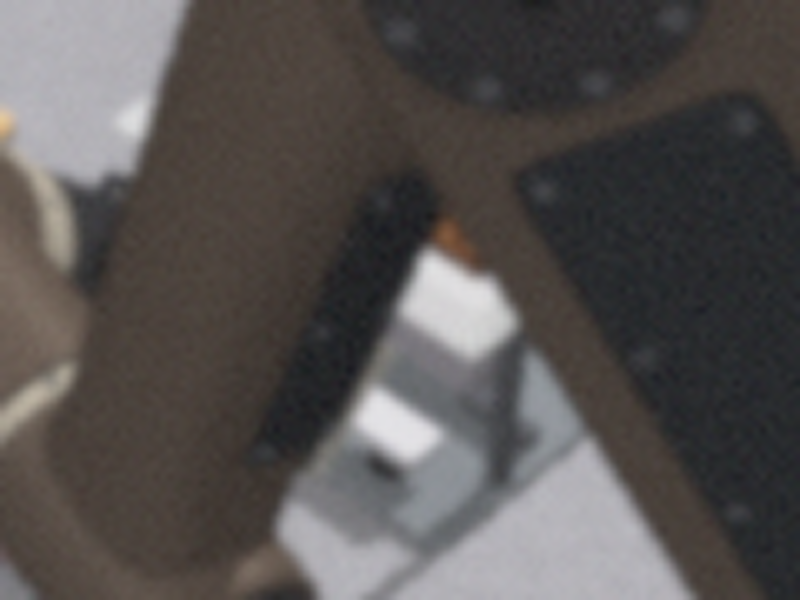

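>>> step_arm --commands "-0.7 0 0.7 0 0 0; -0.7 0 0.7 0 0 0; -0.7 0 0.7 0 0 0; -0.7 0 0.7 0 0 0; -0.7 0 0.7 0 0 0; -0.7 0 0.7 0 0 0"

```text
t: 8.78
eef_pos: [0.4956, -0.0995, 0.0593]
ee_rot: [-3.141, -0.786, -1.751]
force: [-1.0, 1.5, 8.6]
width: 0.0003
```

>>> step_arm --commands "-0.7 0 0.7 0 0 0; -0.7 0 0.7 0 0 0; -0.7 0 0.7 0 0 0; -0.7 0 0.7 0 0 0; -0.7 0 0.7 0 0 0"

```text
t: 9.4
eef_pos: [0.4956, -0.0995, 0.0544]
ee_rot: [-3.141, -0.786, -1.751]
force: [-0.5, 1.9, 7.7]
width: 0.0002
```

>>> step_arm --commands "-0.7 0 0.7 0 0 0; -0.7 0 0.7 0 0 0; 0 0 0 0 0 0"

```text
t: 9.78
eef_pos: [0.4956, -0.0994, 0.0523]
ee_rot: [-3.141, -0.786, -1.751]
force: [-0.4, 0.8, 6.3]
width: 0.0006
```

>>> step_arm --commands "-0.7 0 0.7 0 0 0; -0.7 0 0.7 0 0 0; 0 0 0 0 0 0"

```text
t: 10.15
eef_pos: [0.4956, -0.0994, 0.0503]
ee_rot: [-3.141, -0.786, -1.751]
force: [-1.2, 1.9, 7.1]
width: 0.0003
```

>>> step_arm --commands "-0.5 0 0.5 0 0 0; -0.5 0 0.5 0 0 0; 0 0 0 0 0 0"

```text
t: 10.52
eef_pos: [0.4956, -0.0994, 0.0489]
ee_rot: [-3.141, -0.786, -1.751]
force: [-0.4, 1.4, 6.5]
width: 0.0004
```

>>> step_arm --commands "-0.5 0 0.5 0 0 0; -0.5 0 0.5 0 0 0; 0 0 0 0 0 0"

```text
t: 10.9
eef_pos: [0.4958, -0.0996, 0.0484]
ee_rot: [-3.14, -0.788, -1.751]
force: [-3.4, 3.3, 15.1]
width: 0.0002
```

>>> step_arm --commands "-0.5 0 0.5 0 0 0; 0 0 0 0 0 0; 0 0 0 0 0 0; 0 0 0 0 0 0"

```text
t: 11.4
eef_pos: [0.4958, -0.0996, 0.0482]
ee_rot: [-3.14, -0.788, -1.752]
force: [-4.0, 5.7, 19.6]
width: 0.0002
```

Run:
```python
from plan import *
s=get_state();print(s["force"])
f=grab_frame("wrist");save(f,"w5.png")
```

```text
[-3.96118487  5.66674852 19.5556546 ]
```

View pics/w5.png

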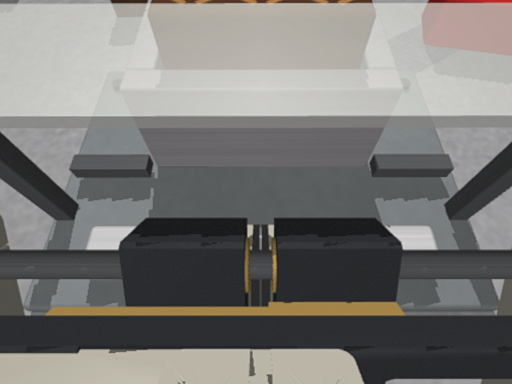

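>>> step_arm --commands "2 0 -2 0 0 0; 2 0 -2 0 0 0; 0 0 -30 0 0 0; 0 0 -50 0 0 0; 0 0 -50 0 0 0; 0 0 -40 0 0 0; 25 0 -25 0 0 0; 30 0 -30 0 0 0"

```text
t: 12.45
eef_pos: [0.5167, 0.0192, 0.2502]
ee_rot: [3.14, -0.786, -1.749]
force: [0.1, 0.3, 0.5]
width: 0.0004
```

Run:
```python
from plan import *
s=get_state();print(s["force"])
rows(cr(-100,0,280),down(YAW+np.pi/4))
```

```text
[0.08271341 0.30426522 0.47104151]
t 12.45 p [0.5167 0.0192 0.2502] N 7 dist 0.0463 rot [ 0.311 -0.743 -0.747]
6.6 -0.1 0.6 0.0444 -0.1062 -0.1067;
6.6 0.6 -0.1 0.0444 -0.1062 -0.1067;
6.4 1.3 -0.9 0.0444 -0.1062 -0.1067;
6.1 1.9 -1.6 0.0444 -0.1062 -0.1067;
5.7 2.4 -2.3 0.0444 -0.1062 -0.1067;
5.1 2.9 -3.0 0.0444 -0.1062 -0.1067;
4.4 3.3 -3.7 0.0444 -0.1062 -0.1067;
```

>>> step_arm --commands "7 0 0 0.0444 -0.1062 -0.1067; 7 1 0 0.0444 -0.1062 -0.1067; 6 1 -1 0.0444 -0.1062 -0.1067; 6 2 -2 0.0444 -0.1062 -0.1067; 6 2 -2 0.0444 -0.1062 -0.1067; 5 3 -3 0.0444 -0.1062 -0.1067; 4 3 -4 0.0444 -0.1062 -0.1067" --jaw 72

```text
t: 13.32
eef_pos: [0.511, -0.0153, 0.281]
ee_rot: [-3.137, 0.003, -0.957]
force: [0.3, -1.3, -0.7]
width: 0.0649
```

Run:
```python
from plan import *
f=grab_frame("scene");cv2.imwrite("pics/s6.png",cv2.resize(f["frame"][110:230,150:310,::-1],(800,600),interpolation=cv2.INTER_CUBIC))
rows(cr(110,0,280),down(YAW+np.pi/2))
```

```text
t 13.375 p [ 0.5118 -0.0159  0.2821] N 5 dist 0.21 rot [-0.011  0.003 -0.773]
29.2 30.2 -0.0 -0.0022 0.0006 -0.1546;
24.2 34.3 0.0 -0.0022 0.0006 -0.1546;
18.7 37.6 0.1 -0.0022 0.0006 -0.1546;
12.6 40.1 0.2 -0.0022 0.0006 -0.1546;
6.3 41.5 0.3 -0.0022 0.0006 -0.1546;
```

View pics/s6.png

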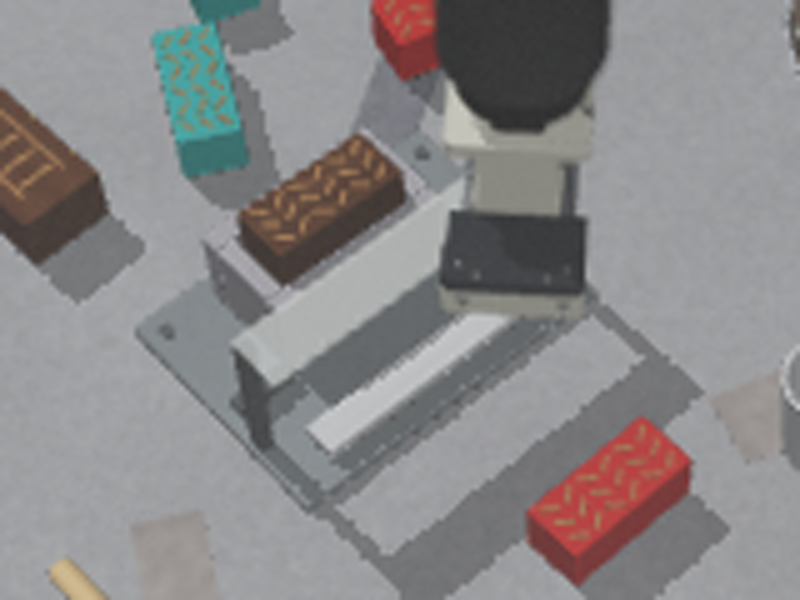

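>>> step_arm --commands "29 30 0 0 0 -0.154; 24 34 0 0 0 -0.154; 19 38 0 0 0 -0.155; 13 40 0 0 0 -0.155; 6 41 0 0 0 -0.155; 0 0 0 0 0 0"

```text
t: 14.12
eef_pos: [0.4706, -0.2228, 0.2797]
ee_rot: [-3.141, -0.0, -0.191]
force: [0.4, 0.0, -0.3]
width: 0.072
```

Run:
```python
from plan import *
import pickle
s=get_state();f=grab_frame("wrist");pickle.dump((f,s),open("w7.pkl","wb"))
print(s["q"].round(2))
im=f["frame"][:,:,::-1].copy()
for q in [(85,-55,108),(135,-55,108),(135,55,108),(85,55,108),(66,-74,80),(154,-74,80),(154,74,80),(66,74,80)]:
    p=proj(f,cr(*q),s)[0]; cv2.circle(im,tuple(int(round(v)) for v in p),3,(0,0,255),1)
cv2.imwrite("pics/w7.png",im)
rows(cr(110,0,180),down(YAW+np.pi/2))
```

```text
[-0.07  0.08 -0.28 -0.   -1.21  1.45]
t 14.175 p [ 0.4709 -0.2218  0.2798] N 2 dist 0.0998 rot [-0.001 -0.    -0.017]
1.7 0.1 49.9 -0.0003 -0.0001 -0.0085;
1.7 0.1 49.9 -0.0003 -0.0001 -0.0085;
```

View pics/w7.png

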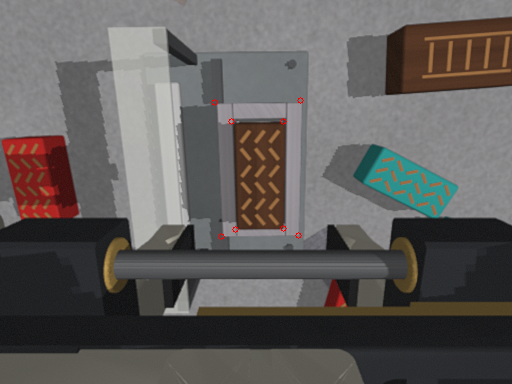

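>>> step_arm --commands "2 0 50 0 0 -0.0085; 2 0 50 0 0 -0.0085; 0 0 35 0 0 0; 0 0 0 0 0 0"

```text
t: 14.68
eef_pos: [0.474, -0.2204, 0.143]
ee_rot: [-3.141, 0.005, -0.173]
force: [0.4, 0.5, 0.2]
width: 0.072
```

Run:
```python
from plan import *
s=get_state();print(s["force"])
f=grab_frame("side");cv2.imwrite("pics/s8.png",cv2.resize(f["frame"][110:230,230:390,::-1],(800,600),interpolation=cv2.INTER_CUBIC))
f=grab_frame("wrist");save(f,"w8.png")
rows(cr(110,0,108.5),down(YAW+np.pi/2))
```

```text
[0.40001801 0.47947897 0.23538621]
t 14.775 p [ 0.4765 -0.2211  0.1463] N 1 dist 0.0379 rot [-0.    -0.002  0.004]
-1.9 1.9 37.8 -0.0004 -0.0018 0.0045;
```

View pics/s8.png

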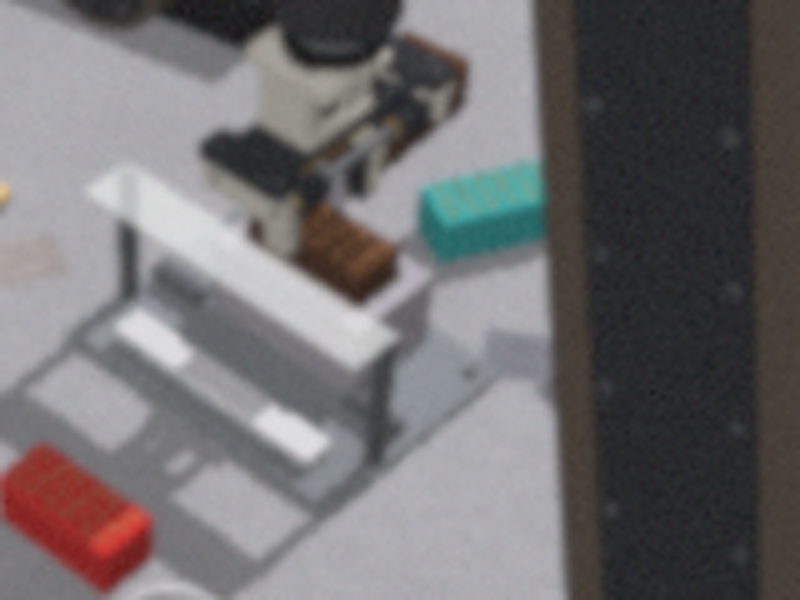

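View pics/w8.png

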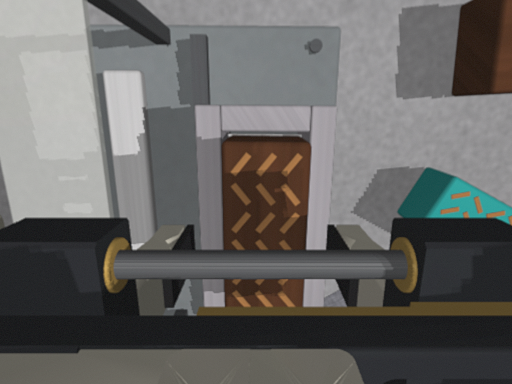

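>>> step_arm --commands "-1 1 14 0 0 0; -1 1 12 0 0 0; 0 0 6 0 0 0; 0 0 4 0 0 0; 0 0 0 0 0 0; 0 0 0 0 0 0"

```text
t: 15.52
eef_pos: [0.4736, -0.2232, 0.1095]
ee_rot: [-3.141, -0.002, -0.171]
force: [0.0, 0.3, -0.1]
width: 0.0719
```

>>> step_arm --commands "0 0 0 0 0 0; 0 0 0 0 0 0; 0 0 0 0 0 0; 0 0 0 0 0 0; 0 0 0 0 0 0" --jaw 40 --grip_force 25

```text
t: 16.15
eef_pos: [0.4734, -0.2231, 0.1094]
ee_rot: [-3.141, -0.001, -0.172]
force: [0.8, 0.5, 1.3]
width: 0.0498
```

Gripped at 49.8 mm. Lifting slowly.

>>> step_arm --commands "0 0 -4 0 0 0; 0 0 -8 0 0 0; 0 0 -12 0 0 0; 0 0 -20 0 0 0; 0 0 -30 0 0 0; 0 0 -30 0 0 0; 0 0 -20 0 0 0; 0 0 0 0 0 0"

```text
t: 17.15
eef_pos: [0.4741, -0.2234, 0.2356]
ee_rot: [-3.141, -0.005, -0.171]
force: [-0.2, -0.9, -3.2]
width: 0.0498
```

Run:
```python
from plan import *
s=get_state();print(s["force"],s["width"],s["q"].round(2))
f=grab_frame("scene");cv2.imwrite("pics/s9.png",cv2.resize(f["frame"][100:290,160:413,::-1],(800,600),interpolation=cv2.INTER_CUBIC))
f=grab_frame("wrist");save(f,"w9.png")
rows(np.array([.54,.337,.23]),down(1.92-np.pi),maxmm=45)
```

```text
[-0.17439719 -0.92397617 -3.23364156] 0.049811058043252955 [-0.07  0.12 -0.35 -0.   -1.1   1.47]
t 17.25 p [ 0.4729 -0.223   0.2332] N 13 dist 0.564 rot [-0.002 -0.     1.05 ]
-2.3 -43.3 0.3 -0.0001 -0.0000 0.0808;
-5.8 -43.0 0.3 -0.0001 -0.0000 0.0808;
-9.2 -42.4 0.3 -0.0001 -0.0000 0.0808;
-12.6 -41.5 0.3 -0.0001 -0.0000 0.0808;
-15.9 -40.4 0.3 -0.0001 -0.0000 0.0808;
-19.1 -38.9 0.3 -0.0001 -0.0000 0.0808;
-22.2 -37.3 0.3 -0.0001 -0.0000 0.0808;
-25.1 -35.4 0.3 -0.0001 -0.0000 0.0808;
-27.9 -33.2 0.3 -0.0001 -0.0000 0.0808;
-30.5 -30.9 0.3 -0.0001 -0.0000 0.0808;
-32.9 -28.3 0.3 -0.0001 -0.0000 0.0808;
-35.1 -25.6 0.2 -0.0001 -0.0000 0.0808;
-37.0 -22.7 0.2 -0.0001 -0.0000 0.0808;
```

View pics/s9.png

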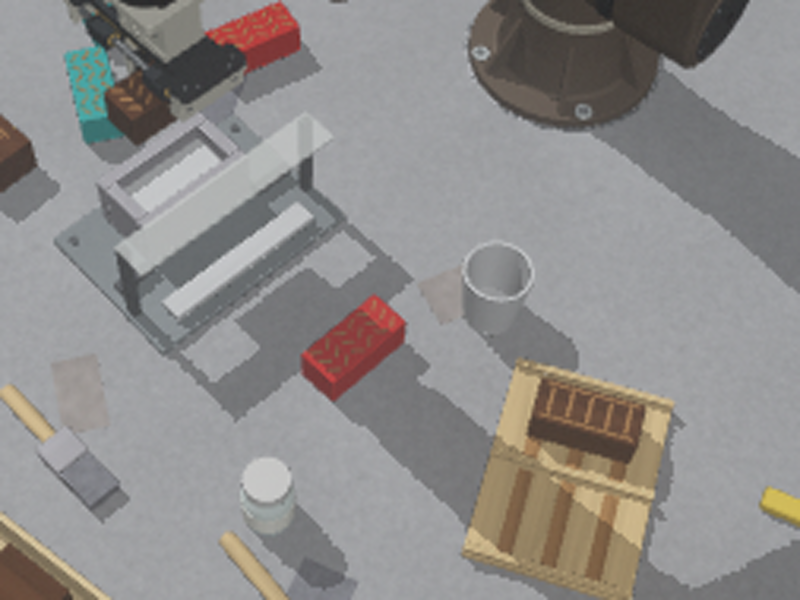

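View pics/w9.png

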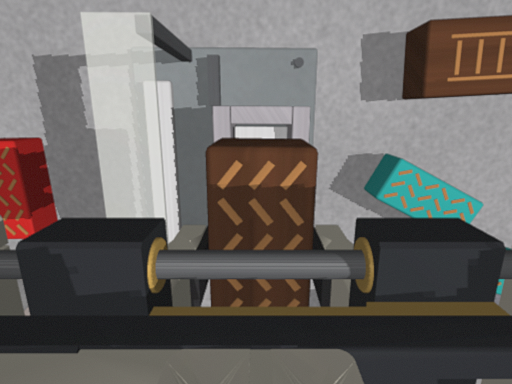

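>>> step_arm --commands "-2 -30 0 0 0 0.06; -5 -43 0 0 0 0.08; -9 -43 0 0 0 0.08; -12 -42 0 0 0 0.08; -16 -41 0 0 0 0.08; -19 -40 0 0 0 0.08; -22 -38 0 0 0 0.08; -25 -36 0 0 0 0.08"

```text
t: 18.25
eef_pos: [0.5087, 0.1131, 0.2325]
ee_rot: [3.141, 0.0, -0.794]
force: [0.0, -0.9, -1.0]
width: 0.0495
```

Run:
```python
from plan import *
rows(np.array([.54,.337,.23]),down(1.92-np.pi),maxmm=40)
```

```text
t 18.25 p [0.5087 0.1131 0.2325] N 6 dist 0.2261 rot [0.    0.    0.427]
-23.0 -29.9 0.4 0.0001 0.0000 0.0712;
-25.0 -28.2 0.4 0.0001 0.0000 0.0712;
-27.0 -26.3 0.4 0.0001 0.0000 0.0712;
-28.8 -24.3 0.4 0.0001 0.0000 0.0712;
-30.4 -22.2 0.4 0.0001 0.0000 0.0712;
-31.9 -20.0 0.4 0.0001 0.0000 0.0712;
```

>>> step_arm --commands "-23 -30 0 0 0 0.071; -25 -28 0 0 0 0.071; -27 -26 0 0 0 0.071; -29 -24 0 0 0 0.071; -30 -22 0 0 0 0.071; -32 -20 0 0 0 0.072; 0 0 0 0 0 0; 0 0 0 0 0 0"

```text
t: 19.25
eef_pos: [0.5386, 0.3348, 0.2324]
ee_rot: [3.141, -0.001, -1.218]
force: [-0.3, -0.1, -1.9]
width: 0.0498
```

```bash
cat > bay.py <<'E'
from plan import *
B=np.array([.540,.337]);BY=1.924
def bay(x,y,z):
    c,s=np.cos(BY),np.sin(BY);x,y=x/1e3,y/1e3;return np.array([B[0]+c*x-s*y,B[1]+s*x+c*y,z/1e3])
E
python3 - <<'E'
from bay import *
import pickle
s=get_state();f=grab_frame("wrist");print(s["eef_pos"],s["ee_rot"],s["force"],s["width"])
f2=grab_frame("scene");pickle.dump((f,s,f2),open("w10.pkl","wb"))
im=f["frame"][:,:,::-1].copy()
for q in [(sx*x,sy*85,22) for x in (51,59) for sx in (1,-1) for sy in (1,-1)]:
    p=proj(f,bay(*q),s)[0]; cv2.circle(im,tuple(int(round(v)) for v in p),3,(0,0,255),1)
cv2.imwrite("pics/w10.png",cv2.resize(im,(800,600)))
cv2.imwrite("pics/s10.png",cv2.resize(f2["frame"][180:300,280:440,::-1],(800,600),interpolation=cv2.INTER_CUBIC))
E
```

```text
[0.53861014 0.33476654 0.23237717] [ 3.14069611e+00 -8.07796955e-04 -1.21778379e+00] [-0.31624823 -0.10920981 -1.93462785] 0.049781424587618854
```

View pics/w10.png

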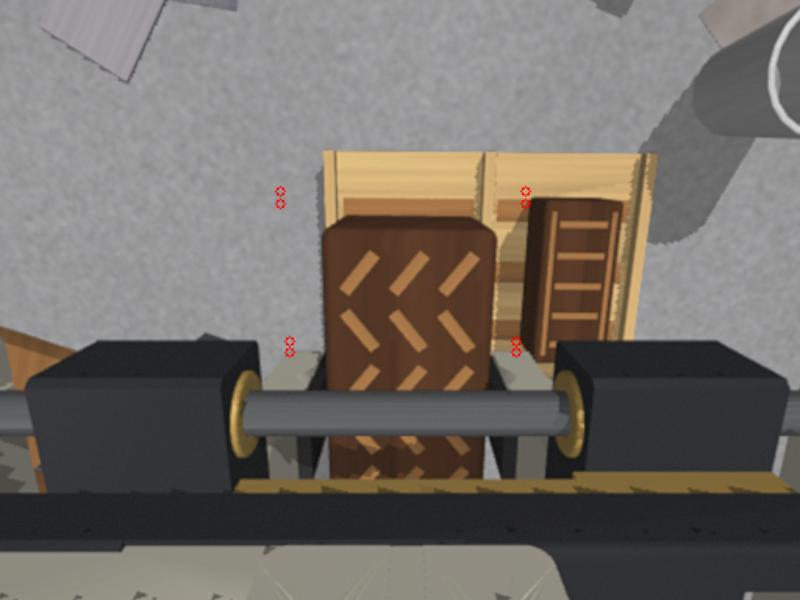

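View pics/s10.png

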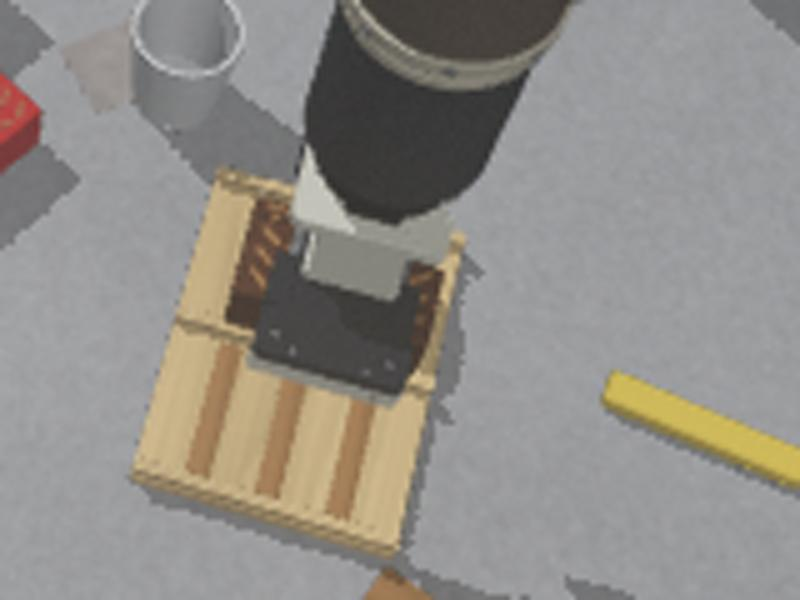

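```bash
sed -i 's/c,s=np.cos(BY),np.sin(BY)/c,s=np.cos(BY-np.pi\/2),np.sin(BY-np.pi\/2)/' bay.py
python3 - <<'E'
from bay import *
import pickle
f,s,f2=pickle.load(open("w10.pkl","rb"))
P=[ray(f,np.array(p)/1.5625-.18,.022,s)[:2] for p in [(323,151),(336,151),(485,152),(497,152),(645,153),(657,153),(629,370)]]
print(np.round(P,4).tolist())
l,m,r=[(P[i]+P[i+1])/2 for i in (0,2,4)]
u=(r-l);print("spacing",np.linalg.norm(m-l),np.linalg.norm(r-m));u/=np.linalg.norm(u)
v=np.array([-u[1],u[0]])
if v@np.array([-.35,.94])<0:v=-v
c=(l+m)/2+.085*v;print(u,v,"yaw y",np.arctan2(v[1],v[0]),"bay",c)
im=f["frame"][:,:,::-1].copy()
for q in [(sx*x,sy*85,22) for x in (51,59) for sx in (1,-1) for sy in (1,-1)]:
    p=proj(f,bay(*q),s)[0]; cv2.circle(im,tuple(int(round(v)) for v in p),3,(0,0,255),1)
cv2.imwrite("pics/w10.png",cv2.resize(im,(800,600)))
im=f2["frame"][:,:,::-1].copy()
for q in [(sx*x,sy*85,22) for x in (51,59) for sx in (1,-1) for sy in (1,-1)]:
    p=proj(f2,bay(*q),s)[0]; cv2.circle(im,tuple(int(round(v)) for v in p),1,(0,0,255),-1)
cv2.imwrite("pics/s10.png",cv2.resize(im[180:300,280:440],(800,600),interpolation=cv2.INTER_NEAREST))
E
```

```text
[[0.6198, 0.2754], [0.6116, 0.2724], [0.5168, 0.2381], [0.5092, 0.2353], [0.4148, 0.2012], [0.4072, 0.1984], [0.3528, 0.3468]]
spacing 0.10925458082666137 0.10843498840934167
[-0.94027326 -0.34042061] [-0.34042061  0.94027326] yaw y 1.9181605199768976 bay [0.53540998 0.33524231]
```

View pics/w10.png

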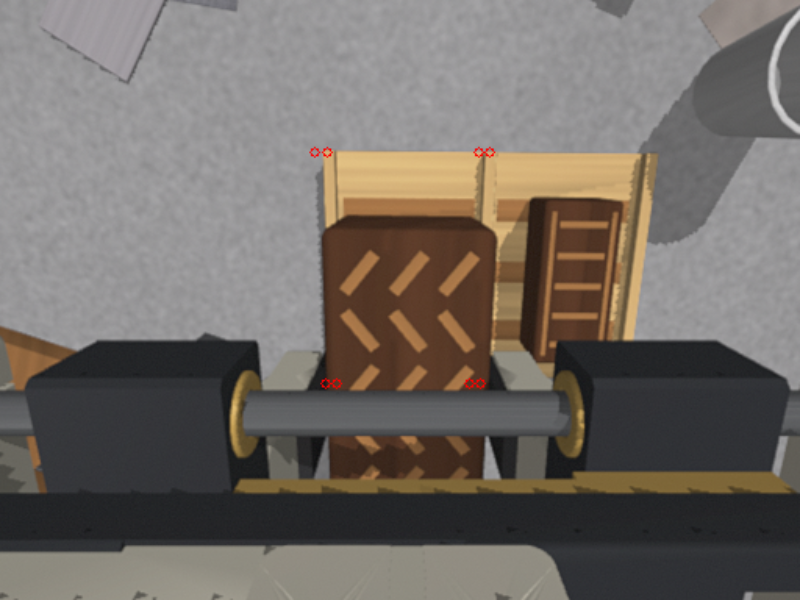

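View pics/s10.png

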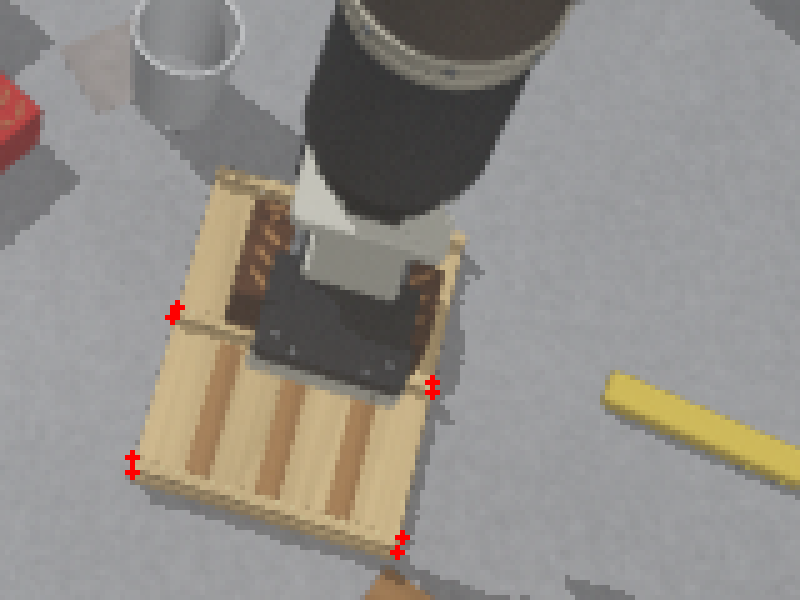

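Run:
```python
from bay import *
rows(np.array([.538,.336,.068]),down(-1.222),maxmm=40)
```

```text
t 19.35 p [0.5389 0.3343 0.2333] N 5 dist 0.1653 rot [-0.    -0.     0.003]
-0.4 0.1 33.1 -0.0001 -0.0001 0.0007;
-0.4 0.1 33.1 -0.0001 -0.0001 0.0007;
-0.4 0.1 33.1 -0.0001 -0.0001 0.0007;
-0.4 0.1 33.1 -0.0001 -0.0001 0.0007;
-0.4 0.1 33.1 -0.0001 -0.0001 0.0007;
```

>>> step_arm --commands "-0.5 0 30 0 0 0; -0.5 0 35 0 0 0; -0.5 0 35 0 0 0; -0.5 0 30 0 0 0; 0 0 20 0 0 0; 0 0 12 0 0 0; 0 0 0 0 0 0; 0 0 0 0 0 0"

```text
t: 20.35
eef_pos: [0.5392, 0.3375, 0.0728]
ee_rot: [-3.139, 0.001, -1.218]
force: [0.3, -0.3, -0.8]
width: 0.0502
```

>>> step_arm --commands "0 0 2 0 0 0; 0 0 2 0 0 0; 0 0 1 0 0 0; 0 0 0 0 0 0; 0 0 0 0 0 0"

```text
t: 20.98
eef_pos: [0.5387, 0.3373, 0.0668]
ee_rot: [-3.14, 0.0, -1.219]
force: [-0.1, -0.7, -1.5]
width: 0.0499
```

>>> step_arm --commands "0 0 1 0 0 0; 0 0 1 0 0 0; 0 0 0 0 0 0; 0 0 0 0 0 0"

```text
t: 21.48
eef_pos: [0.5387, 0.3373, 0.0648]
ee_rot: [-3.14, 0.0, -1.219]
force: [-0.1, -0.2, -1.9]
width: 0.0495
```

>>> step_arm --commands "0 0 1 0 0 0; 0 0 1 0 0 0; 0 0 1 0 0 0; 0 0 1 0 0 0; 0 0 0 0 0 0; 0 0 0 0 0 0"

```text
t: 22.22
eef_pos: [0.5387, 0.3373, 0.0608]
ee_rot: [-3.14, 0.0, -1.219]
force: [-0.4, -0.6, -1.5]
width: 0.0497
```

>>> step_arm --commands "0 0 0.5 0 0 0; 0 0 0.5 0 0 0; 0 0 0 0 0 0; 0 0 0 0 0 0"

```text
t: 22.72
eef_pos: [0.5387, 0.3373, 0.0598]
ee_rot: [-3.14, 0.0, -1.219]
force: [0.1, 0.2, -1.2]
width: 0.0502
```

>>> step_arm --commands "0 0 0.5 0 0 0; 0 0 0.5 0 0 0; 0 0 0 0 0 0; 0 0 0 0 0 0"

```text
t: 23.22
eef_pos: [0.5387, 0.3373, 0.0588]
ee_rot: [-3.14, 0.0, -1.219]
force: [-0.5, 0.1, -1.3]
width: 0.0499
```

>>> step_arm --commands "0 0 0.5 0 0 0; 0 0 0.5 0 0 0; 0 0 0 0 0 0; 0 0 0 0 0 0"

```text
t: 23.72
eef_pos: [0.5388, 0.3374, 0.0584]
ee_rot: [-3.14, 0.0, -1.218]
force: [-1.7, -0.2, 5.2]
width: 0.0499
```

>>> step_arm --commands "0 0 0.5 0 0 0; 0 0 0 0 0 0; 0 0 0 0 0 0"

```text
t: 24.1
eef_pos: [0.5388, 0.3373, 0.0584]
ee_rot: [-3.14, 0.0, -1.218]
force: [-3.9, -1.4, 10.0]
width: 0.05
```

Run:
```python
from bay import *
f=grab_frame("scene");cv2.imwrite("pics/s11.png",cv2.resize(f["frame"][180:300,280:440,::-1],(800,600),interpolation=cv2.INTER_CUBIC))
f=grab_frame("wrist");save(f,"w11.png")
```

```text
(no output)
```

View pics/s11.png

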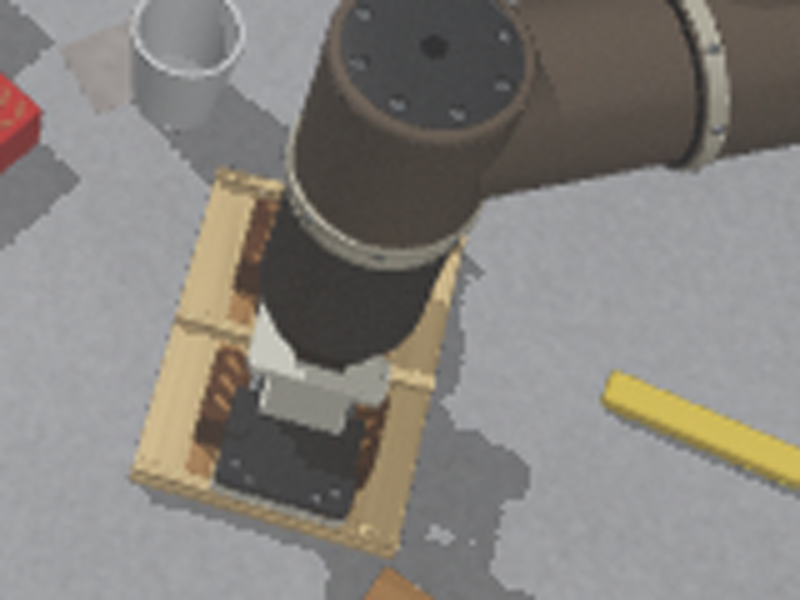

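View pics/w11.png

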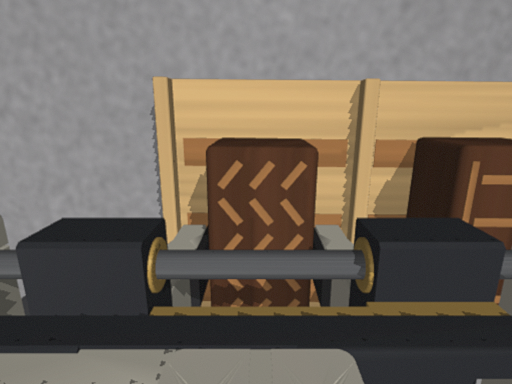

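>>> step_arm --commands "0 0 -0.8 0 0 0; 0 0 0 0 0 0"

```text
t: 24.45
eef_pos: [0.5388, 0.3374, 0.0584]
ee_rot: [-3.14, 0.0, -1.218]
force: [-2.4, -1.1, 5.3]
width: 0.0497
```

>>> step_arm --commands "0 0 0 0 0 0; 0 0 0 0 0 0; 0 0 0 0 0 0; 0 0 0 0 0 0" --jaw 68

```text
t: 24.95
eef_pos: [0.5387, 0.3372, 0.0579]
ee_rot: [-3.14, 0.0, -1.219]
force: [-0.2, 0.1, 0.5]
width: 0.0681
```

>>> step_arm --commands "0 0 -8 0 0 0; 0 0 -15 0 0 0; 0 0 -25 0 0 0; 0 0 -30 0 0 0; 0 0 -40 0 0 0; 0 0 -40 0 0 0; -40 0 -10 0 0 0; -50 0 0 0 0 0"

```text
t: 25.95
eef_pos: [0.508, 0.4223, 0.2297]
ee_rot: [-3.136, 0.003, -1.22]
force: [1.2, 0.7, 0.2]
width: 0.068
```

Run:
```python
from bay import *
s=get_state();f=grab_frame("wrist");save(f,"w12.png");import pickle;pickle.dump((f,s),open("w12.pkl","wb"));print(s["eef_pos"],s["width"])
f=grab_frame("scene");cv2.imwrite("pics/s12.png",cv2.resize(f["frame"][90:300,150:430,::-1],(800,600),interpolation=cv2.INTER_CUBIC))
```

```text
[0.50799881 0.42231921 0.22973574] 0.06804694021573893
```

View pics/s12.png

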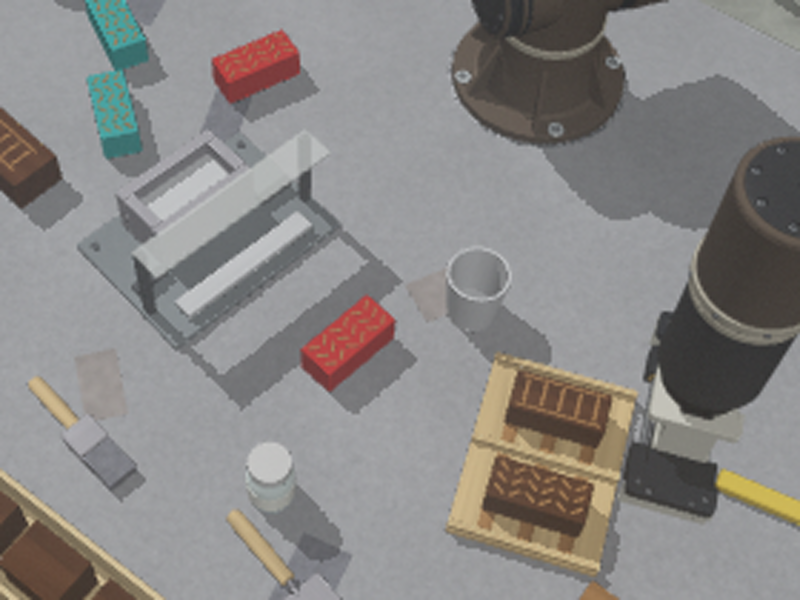

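View pics/w12.png

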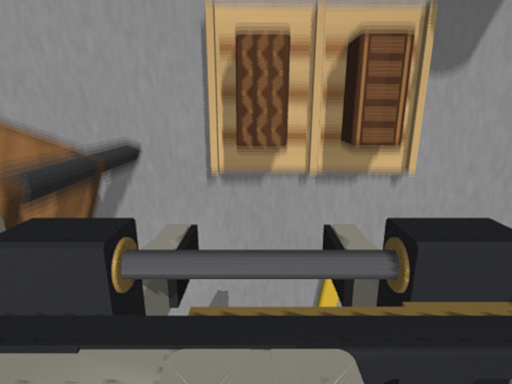

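>>> step_arm --commands "0 0 0 0 0 0; 0 0 0 0 0 0; 0 0 0 0 0 0"

```text
t: 26.42
eef_pos: [0.5078, 0.4208, 0.2264]
ee_rot: [-3.14, 0.0, -1.22]
force: [0.1, 0.1, 0.8]
width: 0.0678
```

Run:
```python
from bay import *
s=get_state();f=grab_frame("wrist");print(s["t"],s["force"])
P=[ray(f,p,z,s).round(4).tolist() for p,z in [(recognise(f,"block_mid")[0]["pixel"],.057)]];print(P, [(r["pixel"],r["conf"]) for r in recognise(f,"block_mid")])
save(f,"w13.png"); job_done()
```

```text
26.425 [0.05841851 0.14279933 0.77123298]
[[0.5379, 0.3317, 0.057]] [([262.3, 82.8], 0.9)]
the job is handed in; nothing more can be done
```

The job is handed in at about 26.5 s of the 51 s allowed. No verdict was reported, so the result below rests on my own readings and pictures.

- **Eject bar:** I reached in under the guard leaned 45° and felt the bar near 45 mm. I then pushed its middle down about 20 mm until the force rose at the stop, peaking near 20 N of the 40 N limit. In the wrist view both ends of the bar looked level. In the last scene picture it was still down.
- **Block:** I gripped it with a 25 N setting (fingers closed to 49.8 mm), lifted it clear of the pit and lowered it until it touched the bay floor at about 5–10 N. I let go while it rested there.
- **Last checks:** The pictures show the block lying flat, carved side up, and lengthwise in the middle of the empty bay. The final recognition put its centre at about (0.538, 0.332), a few mm from the bay centre I used, (0.538, 0.336). The arm was clear of everything with no contact force. The other things showed no movement in the scene picture, but I did not measure them.
- **Disagreement:** The scene and wrist cameras differed by about 5 mm on the bay's position, so I aimed between them. That is well inside the tolerance.

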